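# Pack the breakfast carton on the bar counter

### The job

Pack the blue biscuit tin, the yellow cocoa box and the green tea box into the open cardboard carton so that all three stand upright and flat on its floor at the same time; they only fit together if each is turned the right way, so work out the arrangement first. Set them down without dropping them, and leave everything else on the counter where it is.

Things in the scene. Friction and masses are not known exactly. Their poses are not given: they have to be found in the camera images.
- carton: Open-topped brown cardboard carton held to the counter by steel corner angles: it does not move. Outside 156 x 200 x 44 mm, walls and floor 5 mm thick, inside 146 mm along its own x, 190 mm along its own y (the long way), 39 mm deep. Origin: centre of its underside on the counter (z = 0); the inner floor is 5 mm above it, the rim 44 mm above it; z up. Its yaw varies.
- biscuit_tin_center (a point): Centre (half-way up) of the blue biscuit tin with brass band and brass lid panel, a rigid box 132 mm long (its own x) x 66 mm wide (own y) x 85 mm high (own z), standing upright, loose, about 0.25 to 0.5 kg, flat plain sides.
- cocoa_box_center (a point): Centre of the yellow cocoa box with red stripes, rigid, 112 mm long (own x) x 68 mm wide (own y) x 90 mm high (own z), standing upright, loose, about 0.3 to 0.6 kg.
- tea_box_center (a point): Centre of the tall green tea box with cream label, rigid, 112 mm long (own x) x 64 mm wide (own y) x 130 mm high (own z), standing upright, loose, about 0.3 to 0.55 kg.
- coffee_tin_center (a point): Bystander: centre of a round red and steel coffee tin, 84 mm across, 120 mm high, among the boxes; not to be packed.
- mug_center (a point): Bystander: centre of a white mug, 80 mm across, 90 mm high.
- tape_roll_center (a point): Bystander: centre of a roll of clear tape lying flat, 110 mm across, 48 mm high.
- milk_jug_center (a point): Bystander: centre of a steel milk jug, 90 mm across, 110 mm high.
- syrup_center (a point): Bystander: centre of an amber syrup bottle, 70 mm across, 240 mm high.
- card_reader_center (a point): Bystander: centre of a black card reader lying flat, 160 x 80 x 30 mm.
There are look-alikes about, which are no part of the job. Of the things like the part that bears cocoa_box_center, leave any that is purple; of the rest the smaller one is meant. What is shaped like the part that bears biscuit_tin_center but pink is not meant.

How it is judged:
At the end, for the whole second after the job is handed in: The biscuit tin, the cocoa box and the tea box are all inside the carton, each resting on its floor (within 4 mm of full depth) and upright (within 0.06 rad), at rest and released (x of biscuit_tin_center in the frame of carton between -0.044 and 0.044 m and y of biscuit_tin_center in the frame of carton between -0.066 and 0.066 m and height (world z) of biscuit_tin_center below 0.0515 m and angle between each of biscuit_tin_center, cocoa_box_center, tea_box_center's own z axis and vertical below 0.06 rad and linear speed of each of biscuit_tin, cocoa_box, tea_box below 0.02 m/s and contact force between the fingers and biscuit_tin below 0.05 N and x of cocoa_box_center in the frame of carton between -0.043 and 0.043 m and y of cocoa_box_center in the frame of carton between -0.065 and 0.065 m and height (world z) of cocoa_box_center below 0.054 m and contact force between the fingers and cocoa_box below 0.05 N and x of tea_box_center in the frame of carton between -0.045 and 0.045 m and y of tea_box_center in the frame of carton between -0.067 and 0.067 m and height (world z) of tea_box_center below 0.074 m and contact force between the fingers and tea_box below 0.05 N); the robot touches nothing.
It fails at once if a box is dropped by more than about 25 mm ((linear speed of biscuit_tin above 0.5 m/s and height (world z) of biscuit_tin_center above 0.0595 m and contact force between the fingers and biscuit_tin below 0.05 N) or (linear speed of cocoa_box above 0.5 m/s and height (world z) of cocoa_box_center above 0.062 m and contact force between the fingers and cocoa_box below 0.05 N) or (linear speed of tea_box above 0.5 m/s and height (world z) of tea_box_center above 0.082 m and contact force between the fingers and tea_box below 0.05 N)).
It fails at once if a bystander (coffee tin, mug, tape roll, milk jug, syrup bottle, card reader) is moved by more than 30 mm (distance of any of coffee_tin_center, mug_center, tape_roll_center, milk_jug_center, syrup_center, card_reader_center from where it was at the start of the episode above 0.03 m).
It also fails if it takes over 72 s, if anything falls off the work surface, if the arm or the gripper's body presses on something with over 40 N, if the wrist force passes 120 N, or if a joint passes its speed limit or range.

### The arm

A 6-joint arm with a two-finger parallel gripper is mounted at the origin on the work surface. World frame = base frame: x ahead of the robot, y to its left, z up, the work surface at z = 0. Lengths are in m, angles in rad, forces in N, time in s.
With the tool pointing down it reaches from about 0.325 to 0.775 m from the base axis. Payload 5.5 kg.
Tool frame: the origin (TCP) lies on the centre line of the jaws, within the pads' length; the fingertips stand 22 mm ahead of it and the grasp point (between the pads) lies 3 mm ahead of it; z points along the fingers, y is the line along which they close (so a half turn about z gives the same grasp; the last joint's range is limited). The gripper opens to 85 mm and grips with 20 to 120 N. Pads are 22 mm wide; open, the fingers measure 114 mm over their backs; the gripper's body (76 mm by 85 mm) begins 54 mm behind the grasp point. The pads swing forward as they close: fully open they stand 13 mm farther back than shut.
Start: joints at [-1.273, 0.091, 1.231, -0, 1.82, -0.057], TCP at [0.208, -0.563, 0.253] pointing down, gripper open.
Joint ranges: [-2.87, 2.87], [-0.86, 2.18], [0.17, 2.46], [-1.51, 4.65], [0.06, 2.69], [-2.65, 2.65]. Speed limits (rad/s): [2.57, 2.57, 3.01, 3.14, 3.14, 3.14].

### API

Orientations are given as [roll, pitch, yaw] about the fixed x, y, z axes, in that order (R = Rz(yaw) Ry(pitch) Rx(roll)).
In Python, from station import bot gives the robot as it stands.
- The arm moves only by the tool drive_tool, never from a script. Its argument "rows" is a list of rows, each an object of numbers: "grip": the closure, from 0 (fully open) to 1 (shut); "tx", "ty", "tz": the shift along the tool's x, y, z in m; "ax", "ay", "az": the turn, a rotation vector about the tool's x, y, z in rad. A call has exactly 10 rows; each row is the pose to reach, as a shift and turn from the pose commanded when the call began, along the tool's axes at that moment; what a row does not reach only later rows make up. A row lasts 1/12 s, in which the tool goes at most 41.7 mm and 7.16 degrees, less where a joint would pass 70% of its speed; a pose out of reach is approached as far as the arm can. A call with a gripper value outside its range is refused whole. The fingers move at their own pace and stop on an object; the grip force is fixed at half the most. Time passes only in rows, so rows that repeat a pose let the fingers close, or fill a call up. It gives the time, the measured TCP pose, the force, the opening and the grip force at its end, in the units of the state.
- bot.get_obs(): the state, without advancing time (a new reading comes with each control period).
- bot.read_camera(name): name is "side" or "top"; returns the picture (400x640x3 uint8, red, green, blue); there is no depth.
- bot.calibration(name): a dict with "fov_y" (degrees; the focal length in pixels is half the picture's height over the tangent of half this angle, whatever the lens; pixels are square), "cx", "cy" (the principal point, pixels), "k1" (the pictures are not rectified: a ray, as slopes to the right and down, at radius r is drawn at 1 + k1 r^2 times it, then the intrinsics apply), "rvec" (rotation vector, rad) and "tvec" (3), from world to camera coordinates, as OpenCV has them. Camera axes: x right, y down, z forward; pixel columns grow to the right and rows downward; lengths in m; the calibration is good to about 2 mm. A picture is of the moment at which its call begins. calibration takes no time and is no camera call.
- bot.sign_off(): hands the job in; it is judged then, once.
The state is a dict: "time": time; "qpos": joint angles; "qvel": joint speeds; "joint_torque": joint torques, N m; "ee_pos": TCP position; "eef_rot": TCP orientation; "contact_force": force on the tool from outside, world axes, zero at the start; "ft_torque": the same for the moment, N m; "opening": opening from 0.0 (shut) to 1.0 (fully open); "grasp_force": force on a finger pad.
Only numpy, scipy, OpenCV 4.12 (cv2) and the standard library are available. Lean on these libraries where they do the work, as an engineer would, in place of code of your own. Each camera call takes 0.05 s, during which the arm holds its last target. There are 200 camera calls.

## Working session

There is one attempt and no reset: what is moved stays moved. The work goes in short steps, Python scripts to look and compute and a tool call to move; the robot and the scene stay as the last step left them, time stands still between calls to the robot, and variables do not carry over. Pictures are saved under pics/ and viewed, at most 12 in all, crops included, and the job is handed in when it is done.

Besides the shell and the picture viewer there is one more tool, called by a JSON object that holds its "api" and its "payload", one argument or row to a line. drive_tool: Moves the arm, as the interface text tells. Its arguments: {"type":"object","properties":{"rows":{"type":"array"}},"required":["rows"]}

```bash
mkdir -p pics; ls; python3 - <<'E'
from station import bot
import cv2
print(bot.get_obs())
for n in("top","side"):
    cv2.imwrite(f"pics/{n}0.png",bot.read_camera(n)[:,:,::-1]); print(n,bot.calibration(n))
E
```

```text
pics
{'time': 0.0, 'qpos': array([-1.27269743e+00,  9.18808805e-02,  1.23189428e+00,  6.42825953e-05,
        1.81980663e+00, -5.66906942e-02]), 'qvel': array([ 0.00025938,  0.00075749,  0.00018839,  0.00039752,  0.00017723,
       -0.00078285]), 'joint_torque': array([ 1.31025976e-03, -4.58727694e+01, -4.18025315e+01,  1.80672278e-04,
        1.14954091e-02,  9.44670091e-06]), 'ee_pos': array([ 0.2083871 , -0.5623926 ,  0.25213291]), 'eef_rot': array([-3.13961025e+00, -1.74935926e-04,  3.54805197e-01]), 'contact_force': array([-0.60176059, -0.18464082,  0.43337322]), 'ft_torque': array([-0.0126442 , -0.0136434 ,  0.01771325]), 'grasp_force': 0.0, 'opening': 1.0013768866599484}
top {'fov_y': 53.28305090123735, 'cx': 317.29017085641016, 'cy': 200.50768497345152, 'k1': -0.048198161378207885, 'rvec': array([ 2.15931283, -2.10176364,  0.18859236]), 'tvec': array([0.05278658, 0.53025914, 1.34039851])}
side {'fov_y': 56.00042882002624, 'cx': 316.713157462739, 'cy': 193.70108830051444, 'k1': -0.07009108599874715, 'rvec': array([ 0.01549358, -2.76216585,  1.43836039]), 'tvec': array([0.49388417, 0.02456737, 1.51563271])}
```

View pics/top0.png

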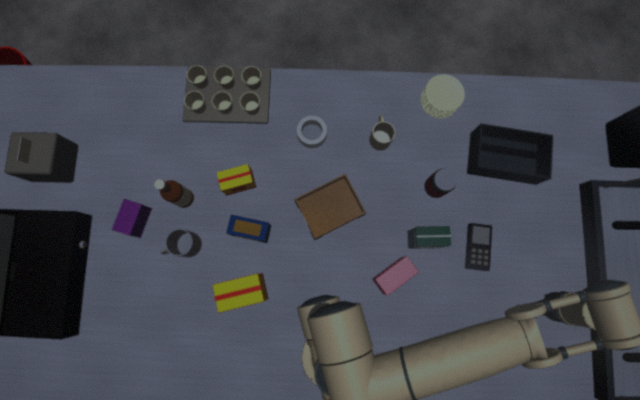

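View pics/side0.png

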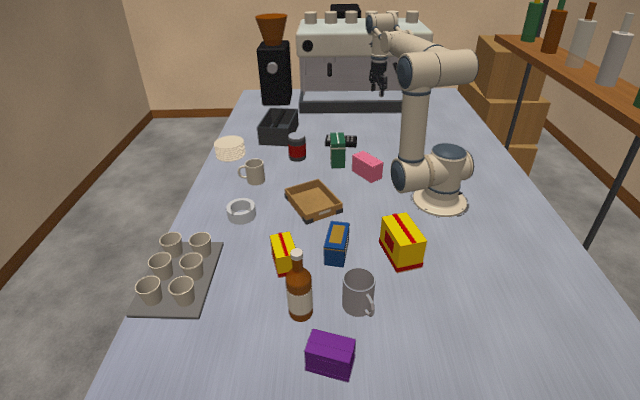

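The candidates in the top view:
- **Cocoa:** small yellow (235,178), large yellow (240,293) and purple (132,217). The small yellow one is meant, since purple is excluded and the smaller of the other two is wanted.
- **Tin:** blue (248,228) is meant; pink (396,275) is excluded.
- **Other parts:** green tea (430,236) and carton (330,207).

I'll confirm these in an enlarged crop.

```bash
cat > h.py <<'E'
import numpy as np, cv2
from station import bot
def cam(n):
    c=bot.calibration(n); f=200/np.tan(np.radians(c["fov_y"]/2))
    R=cv2.Rodrigues(c["rvec"])[0]; K=np.array([[f,0,c["cx"]],[0,f,c["cy"]],[0,0,1]])
    return K,np.array([c["k1"],0,0,0,0]),R,np.array(c["tvec"])
def ray(n,px,z):
    K,d,R,t=cam(n); u=cv2.undistortPoints(np.float64(px).reshape(-1,1,2),K,d)[:,0]
    D=np.c_[u,np.ones(len(u))]@R; o=-R.T@t
    return o+D*((z-o[2])/D[:,2])[:,None]
def proj(n,P):
    K,d,R,t=cam(n); return cv2.projectPoints(np.float64(P).reshape(-1,1,3),cv2.Rodrigues(R)[0],t,K,d)[0][:,0]
E
python3 - <<'E'
from h import *
for n in("top","side"): K,d,R,t=cam(n); print(n,-R.T@t)
im=cv2.imread("pics/top0.png")
g=(255*(im/255.)**.6).astype('u1')
cv2.imwrite("pics/crop.png",cv2.resize(g[150:320,205:475],None,fx=2.9,fy=2.9,interpolation=cv2.INTER_CUBIC))
print(ray("top",[[235,178],[248,228],[430,236],[330,207],[240,293]],.09).round(3))
hsv=cv2.cvtColor(im,cv2.COLOR_BGR2HSV)
for p in [(235,170),(225,180),(252,185),(250,221),(235,222),(255,239),(420,228),(420,243),(445,243),(330,207)]: print(p,hsv[p[1],p[0]])
E
```

```text
top [0.28734599 0.06615901 1.41197897]
side [0.44989449 1.23779925 0.89839613]
[[ 0.591  0.349  0.09 ]
 [ 0.422  0.295  0.09 ]
 [ 0.411 -0.312  0.09 ]
 [ 0.5    0.024  0.09 ]
 [ 0.209  0.31   0.09 ]]
(235, 170) [ 32 191 127]
(225, 180) [  7 204 119]
(252, 185) [ 22 138  50]
(250, 221) [111 137  69]
(235, 222) [ 17 108  71]
(255, 239) [110 125  57]
(420, 228) [ 86 101  53]
(420, 243) [88 77 53]
(445, 243) [86 77 53]
(330, 207) [ 16 103  79]
```

View pics/crop.png

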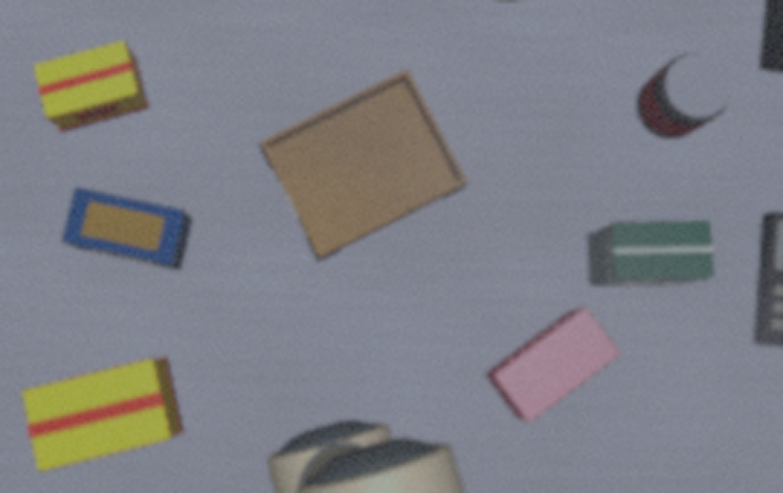

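```bash
cat > meas.py <<'E'
from h import *
def face(im,roi,lo,hi,z,save=None,n="top"):
    x0,y0,x1,y1=roi; S=4
    c=cv2.resize(im[y0:y1,x0:x1],None,fx=S,fy=S,interpolation=cv2.INTER_CUBIC)
    m=cv2.inRange(cv2.cvtColor(c,cv2.COLOR_BGR2HSV),np.array(lo),np.array(hi))
    m=cv2.morphologyEx(m,cv2.MORPH_CLOSE,np.ones((25,25)));m=cv2.morphologyEx(m,cv2.MORPH_OPEN,np.ones((13,13)))
    k=max(cv2.findContours(m,0,cv2.CHAIN_APPROX_NONE)[0],key=cv2.contourArea)[:,0]
    if save: cv2.drawContours(c,[k],-1,(255,0,255),1); cv2.imwrite(save,c)
    W=ray(n,(k+.5)/S-.5+[x0,y0],z)[:,:2].astype('f4')
    (cx,cy),(w,h),a=cv2.minAreaRect(W)
    if w<h: w,h,a=h,w,a+90
    return np.array([cx,cy]).round(4),round(w,4),round(h,4),round((a+90)%180-90,1)  # long-axis yaw
E
python3 - <<'E'
from meas import *
im=cv2.imread("pics/top0.png")
T={"cocoa":((205,155,265,205),(0,100,85),(40,255,255),.09),
"tin":((220,208,280,250),(0,90,58),(125,255,255),.085),
"tea":((400,220,460,255),(70,85,40),(95,255,255),.13),
"carton":((280,165,380,250),(5,60,20),(30,255,255),.044)}
o=[]
for k,v in T.items():
    print(k,face(im,*v,save=f"pics/m_{k}.png")); a=cv2.imread(f"pics/m_{k}.png"); o.append(cv2.resize(a,(390,290)))
cv2.imwrite("pics/m.png",np.vstack([np.hstack(o[:2]),np.hstack(o[2:])]))
E
```

```text
cocoa (array([0.5948, 0.3525]), 0.1123, 0.0681, -72.7)
tin (array([0.4236, 0.3002]), 0.1308, 0.067, 80.0)
tea (array([ 0.4098, -0.3123]), 0.1023, 0.0576, -88.0)
carton (array([0.5119, 0.0229]), 0.199, 0.156, -61.6)
```

View pics/m.png

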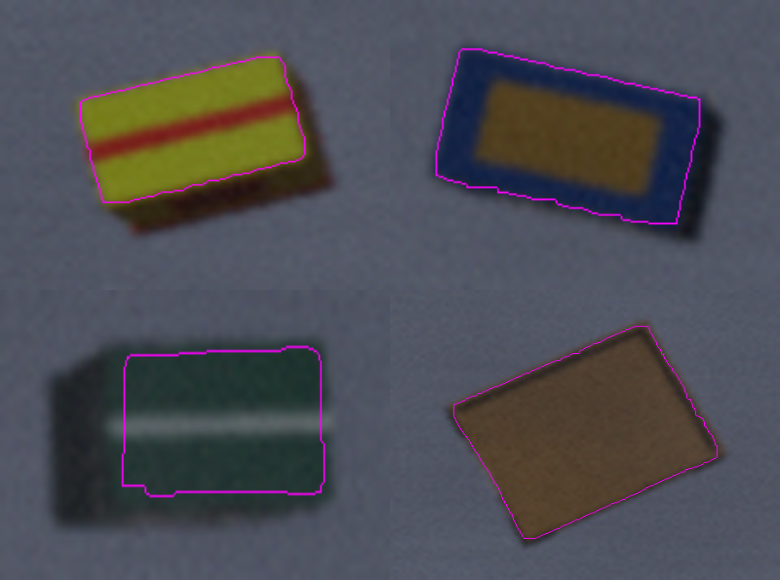

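Viewed so far:
- **Crop:** small yellow box at about (87,80) in the crop, blue tin at (125,228), and the large yellow and pink boxes are clearly distinct.
- **Masks:** sizes match the given ones (cocoa 112x68, tin 131x67, carton 199x156). Only the tea mask is a little small.

**Arrangement:** the tin goes along the carton's x at its +y end. Cocoa and tea go side by side along its y. The order is tin, cocoa, tea, with tea gripped above the cocoa's top.

{"api": "drive_tool", "payload": {
  "rows": [
    {"tx": 0.24,"ty": -0.297,"az": -0.49,"grip": 0},
    {"tx": 0.24,"ty": -0.297,"az": -0.49,"grip": 0},
    {"tx": 0.24,"ty": -0.297,"az": -0.49,"grip": 0},
    {"tx": 0.24,"ty": -0.297,"az": -0.49,"grip": 0},
    {"tx": 0.24,"ty": -0.297,"az": -0.49,"grip": 0},
    {"tx": 0.24,"ty": -0.297,"az": -0.49,"grip": 0},
    {"tx": 0.24,"ty": -0.297,"az": -0.49,"grip": 0},
    {"tx": 0.24,"ty": -0.297,"az": -0.49,"grip": 0},
    {"tx": 0.24,"ty": -0.297,"az": -0.49,"grip": 0},
    {"tx": 0.24,"ty": -0.297,"az": -0.49,"grip": 0}
  ]
}}

```text
invalid input
```

```bash
cat > go.py <<'E'
import sys,numpy as np
from station import bot
from scipy.spatial.transform import Rotation as R
# usage: go.py X Y Z yawdeg ... -> tool-frame delta(s), each leg from the previous target; first leg from the measured pose
o=bot.get_obs(); p=o["ee_pos"]; r=R.from_euler("xyz",o["eef_rot"])
print("t",round(o["time"],2),"p",p.round(4),"rpy",np.degrees(o["eef_rot"]).round(2),"q6",o["qpos"][5].round(2),"open",round(o["opening"],3),"gf",round(o["grasp_force"],1),"F",o["contact_force"].round(1))
a=list(map(float,sys.argv[1:]))
for i in range(0,len(a),4):
    q=np.array(a[i:i+3]); s=R.from_euler("xyz",[180,0,a[i+3]],degrees=True)
    print("txyz",(r.inv().apply(q-p)).round(4),"axyz",(r.inv()*s).as_rotvec().round(3),"len",np.linalg.norm(q-p).round(3)); p,r=q,s
E
python3 go.py .4 .15 .2 70 .4236 .3002 .2 80
```

```text
t 0.1 p [ 0.2084 -0.5624  0.2523] rpy [-1.799e+02 -1.000e-02  2.033e+01] q6 -0.06 open 1.0 gf 0.0 F [-1.1 -0.4  0. ]
txyz [ 0.4272 -0.6014  0.0534] axyz [-0.002 -0.001 -0.867] len 0.74
txyz [ 0.1492 -0.0292 -0.    ] axyz [ 0.     0.    -0.175] len 0.152
```

{"api": "drive_tool", "payload": {
  "rows": [
    {"tx": 0.24,"ty": -0.297,"tz": 0,"ax": 0,"ay": 0,"az": -0.49,"grip": 0},
    {"tx": 0.24,"ty": -0.297,"tz": 0,"ax": 0,"ay": 0,"az": -0.49,"grip": 0},
    {"tx": 0.24,"ty": -0.297,"tz": 0,"ax": 0,"ay": 0,"az": -0.49,"grip": 0},
    {"tx": 0.24,"ty": -0.297,"tz": 0,"ax": 0,"ay": 0,"az": -0.49,"grip": 0},
    {"tx": 0.24,"ty": -0.297,"tz": 0,"ax": 0,"ay": 0,"az": -0.49,"grip": 0},
    {"tx": 0.24,"ty": -0.297,"tz": 0,"ax": 0,"ay": 0,"az": -0.49,"grip": 0},
    {"tx": 0.24,"ty": -0.297,"tz": 0,"ax": 0,"ay": 0,"az": -0.49,"grip": 0},
    {"tx": 0.24,"ty": -0.297,"tz": 0,"ax": 0,"ay": 0,"az": -0.49,"grip": 0},
    {"tx": 0.24,"ty": -0.297,"tz": 0,"ax": 0,"ay": 0,"az": -0.49,"grip": 0},
    {"tx": 0.24,"ty": -0.297,"tz": 0,"ax": 0,"ay": 0,"az": -0.49,"grip": 0}
  ]
}}

```text
time: 0.93
ee_pos: [0.3315, -0.196, 0.2536]
eef_rot: [3.141, -0.002, 0.851]
contact_force: [0.2, -0.9, 0.7]
opening: 1.002
grasp_force: 0.0
```

```bash
python3 go.py .4 .18 .22 70 .4236 .3002 .16 80 .4236 .3002 .07 80
```

```text
t 0.93 p [ 0.3315 -0.196   0.2536] rpy [ 1.7999e+02 -1.4000e-01  4.8750e+01] q6 0.1 open 1.002 gf 0.0 F [ 0.2 -0.9  0.7]
txyz [ 0.3277 -0.1965  0.0343] axyz [ 0.001 -0.002 -0.371] len 0.384
txyz [ 0.121  -0.0189  0.06  ] axyz [ 0.     0.    -0.175] len 0.136
txyz [ 0.   -0.    0.09] axyz [0. 0. 0.] len 0.09
```

{"api": "drive_tool", "payload": {
  "rows": [
    {"tx": 0.328,"ty": -0.196,"tz": 0.034,"ax": 0,"ay": -0.002,"az": -0.371,"grip": 0},
    {"tx": 0.328,"ty": -0.196,"tz": 0.034,"ax": 0,"ay": -0.002,"az": -0.371,"grip": 0},
    {"tx": 0.328,"ty": -0.196,"tz": 0.034,"ax": 0,"ay": -0.002,"az": -0.371,"grip": 0},
    {"tx": 0.328,"ty": -0.196,"tz": 0.034,"ax": 0,"ay": -0.002,"az": -0.371,"grip": 0},
    {"tx": 0.328,"ty": -0.196,"tz": 0.034,"ax": 0,"ay": -0.002,"az": -0.371,"grip": 0},
    {"tx": 0.328,"ty": -0.196,"tz": 0.034,"ax": 0,"ay": -0.002,"az": -0.371,"grip": 0},
    {"tx": 0.328,"ty": -0.196,"tz": 0.034,"ax": 0,"ay": -0.002,"az": -0.371,"grip": 0},
    {"tx": 0.328,"ty": -0.196,"tz": 0.034,"ax": 0,"ay": -0.002,"az": -0.371,"grip": 0},
    {"tx": 0.328,"ty": -0.196,"tz": 0.034,"ax": 0,"ay": -0.002,"az": -0.371,"grip": 0},
    {"tx": 0.328,"ty": -0.196,"tz": 0.034,"ax": 0,"ay": -0.002,"az": -0.371,"grip": 0}
  ]
}}

```text
time: 1.77
ee_pos: [0.4012, 0.1792, 0.2175]
eef_rot: [-3.138, 0.002, 1.221]
contact_force: [-0.7, -0.1, -1.0]
opening: 1.001
grasp_force: 0.0
```

{"api": "drive_tool", "payload": {
  "rows": [
    {"tx": 0.03,"ty": -0.005,"tz": 0.015,"ax": 0,"ay": 0,"az": -0.06,"grip": 0},
    {"tx": 0.06,"ty": -0.009,"tz": 0.03,"ax": 0,"ay": 0,"az": -0.12,"grip": 0},
    {"tx": 0.09,"ty": -0.014,"tz": 0.045,"ax": 0,"ay": 0,"az": -0.175,"grip": 0},
    {"tx": 0.121,"ty": -0.019,"tz": 0.06,"ax": 0,"ay": 0,"az": -0.175,"grip": 0},
    {"tx": 0.121,"ty": -0.019,"tz": 0.06,"ax": 0,"ay": 0,"az": -0.175,"grip": 0},
    {"tx": 0.121,"ty": -0.019,"tz": 0.06,"ax": 0,"ay": 0,"az": -0.175,"grip": 0},
    {"tx": 0.121,"ty": -0.019,"tz": 0.06,"ax": 0,"ay": 0,"az": -0.175,"grip": 0},
    {"tx": 0.121,"ty": -0.019,"tz": 0.06,"ax": 0,"ay": 0,"az": -0.175,"grip": 0},
    {"tx": 0.121,"ty": -0.019,"tz": 0.06,"ax": 0,"ay": 0,"az": -0.175,"grip": 0},
    {"tx": 0.121,"ty": -0.019,"tz": 0.06,"ax": 0,"ay": 0,"az": -0.175,"grip": 0}
  ]
}}

```text
time: 2.6
ee_pos: [0.4261, 0.2939, 0.1602]
eef_rot: [3.141, 0.001, 1.389]
contact_force: [-0.6, -0.7, -0.4]
opening: 0.998
grasp_force: 0.0
```

```bash
python3 go.py .4236 .3002 .07 80; python3 - <<'E'
from meas import *
import cv2
t=bot.read_camera("top")[:,:,::-1]; s=bot.read_camera("side")[:,:,::-1]
cv2.imwrite("pics/t1.png",t); cv2.imwrite("pics/s1.png",s)
# tea with softer threshold, from now and first picture
for im in (cv2.imread("pics/top0.png"),t):
    for lo in ((70,60,35),(70,70,48)):print(face(im,(400,215,460,255),lo,(98,255,255),.13,"pics/mt.png"))
a=cv2.resize(t[140:320,200:380],None,fx=2,fy=2); b=cv2.resize(s[190:330,250:420],(437,360)); 
cv2.imwrite("pics/v1.png",np.hstack([a,b]))
E
```

```text
t 2.6 p [0.4261 0.2939 0.1602] rpy [1.7995e+02 4.0000e-02 7.9610e+01] q6 0.72 open 0.998 gf 0.0 F [-0.6 -0.7 -0.4]
txyz [ 0.0058 -0.0037  0.0902] axyz [ 0.001  0.001 -0.007] len 0.09
(array([ 0.4089, -0.3102]), 0.1122, 0.0632, -88.6)
(array([ 0.4081, -0.3104]), 0.1091, 0.0612, -86.8)
(array([ 0.4083, -0.3102]), 0.1118, 0.0634, -87.2)
(array([ 0.4088, -0.3107]), 0.1092, 0.0609, -87.7)
```

View pics/v1.png

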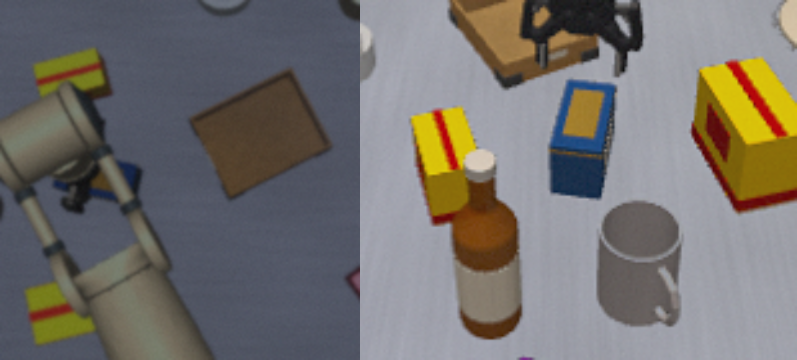

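The gripper hovers straddling the tin (crop about (95,180) left, (585,140) right), with nothing near its fingers. The tea now measures 112x63, which is good. Descend and grip.

{"api": "drive_tool", "payload": {
  "rows": [
    {"tx": 0.006,"ty": -0.004,"tz": 0.02,"ax": 0,"ay": 0,"az": -0.007,"grip": 0},
    {"tx": 0.006,"ty": -0.004,"tz": 0.04,"ax": 0,"ay": 0,"az": -0.007,"grip": 0},
    {"tx": 0.006,"ty": -0.004,"tz": 0.06,"ax": 0,"ay": 0,"az": -0.007,"grip": 0},
    {"tx": 0.006,"ty": -0.004,"tz": 0.08,"ax": 0,"ay": 0,"az": -0.007,"grip": 0},
    {"tx": 0.006,"ty": -0.004,"tz": 0.09,"ax": 0,"ay": 0,"az": -0.007,"grip": 0},
    {"tx": 0.006,"ty": -0.004,"tz": 0.09,"ax": 0,"ay": 0,"az": -0.007,"grip": 0},
    {"tx": 0.006,"ty": -0.004,"tz": 0.09,"ax": 0,"ay": 0,"az": -0.007,"grip": 0},
    {"tx": 0.006,"ty": -0.004,"tz": 0.09,"ax": 0,"ay": 0,"az": -0.007,"grip": 0},
    {"tx": 0.006,"ty": -0.004,"tz": 0.09,"ax": 0,"ay": 0,"az": -0.007,"grip": 0},
    {"tx": 0.006,"ty": -0.004,"tz": 0.09,"ax": 0,"ay": 0,"az": -0.007,"grip": 0}
  ]
}}

```text
time: 3.53
ee_pos: [0.4234, 0.3014, 0.0706]
eef_rot: [3.14, 0.0, 1.398]
contact_force: [0.7, -0.2, 1.2]
opening: 1.002
grasp_force: 0.0
```

{"api": "drive_tool", "payload": {
  "rows": [
    {"tx": 0,"ty": 0,"tz": 0,"ax": 0,"ay": 0,"az": 0,"grip": 1},
    {"tx": 0,"ty": 0,"tz": 0,"ax": 0,"ay": 0,"az": 0,"grip": 1},
    {"tx": 0,"ty": 0,"tz": 0,"ax": 0,"ay": 0,"az": 0,"grip": 1},
    {"tx": 0,"ty": 0,"tz": 0,"ax": 0,"ay": 0,"az": 0,"grip": 1},
    {"tx": 0,"ty": 0,"tz": 0,"ax": 0,"ay": 0,"az": 0,"grip": 1},
    {"tx": 0,"ty": 0,"tz": 0,"ax": 0,"ay": 0,"az": 0,"grip": 1},
    {"tx": 0,"ty": 0,"tz": 0,"ax": 0,"ay": 0,"az": 0,"grip": 1},
    {"tx": 0,"ty": 0,"tz": 0,"ax": 0,"ay": 0,"az": 0,"grip": 1},
    {"tx": 0,"ty": 0,"tz": 0,"ax": 0,"ay": 0,"az": 0,"grip": 1},
    {"tx": 0,"ty": 0,"tz": 0,"ax": 0,"ay": 0,"az": 0,"grip": 1}
  ]
}}

```text
time: 4.37
ee_pos: [0.423, 0.3014, 0.07]
eef_rot: [3.141, 0.001, 1.398]
contact_force: [-0.9, -0.2, 5.3]
opening: 0.764
grasp_force: 68.2
```

```bash
python3 go.py .4236 .3002 .16 80 .4843 .0739 .16 28.4
```

```text
t 4.37 p [0.423  0.3014 0.07  ] rpy [1.7999e+02 5.0000e-02 8.0090e+01] q6 0.73 open 0.764 gf 68.2 F [-0.9 -0.2  5.3]
txyz [-0.0011  0.0008 -0.09  ] axyz [0.    0.001 0.002] len 0.09
txyz [-0.2123  0.0991  0.    ] axyz [ 0.    -0.     0.901] len 0.234
```

{"api": "drive_tool", "payload": {
  "rows": [
    {"tx": 0,"ty": 0,"tz": -0.01,"ax": 0,"ay": 0,"az": 0,"grip": 1},
    {"tx": 0,"ty": 0,"tz": -0.025,"ax": 0,"ay": 0,"az": 0,"grip": 1},
    {"tx": 0,"ty": 0,"tz": -0.045,"ax": 0,"ay": 0,"az": 0,"grip": 1},
    {"tx": 0,"ty": 0,"tz": -0.065,"ax": 0,"ay": 0,"az": 0,"grip": 1},
    {"tx": -0.015,"ty": 0.007,"tz": -0.08,"ax": 0,"ay": 0,"az": 0.06,"grip": 1},
    {"tx": -0.04,"ty": 0.019,"tz": -0.09,"ax": 0,"ay": 0,"az": 0.16,"grip": 1},
    {"tx": -0.065,"ty": 0.03,"tz": -0.09,"ax": 0,"ay": 0,"az": 0.26,"grip": 1},
    {"tx": -0.09,"ty": 0.042,"tz": -0.09,"ax": 0,"ay": 0,"az": 0.36,"grip": 1},
    {"tx": -0.115,"ty": 0.053,"tz": -0.09,"ax": 0,"ay": 0,"az": 0.46,"grip": 1},
    {"tx": -0.13,"ty": 0.06,"tz": -0.09,"ax": 0,"ay": 0,"az": 0.54,"grip": 1}
  ]
}}

```text
time: 5.2
ee_pos: [0.4596, 0.1603, 0.1588]
eef_rot: [3.141, 0.004, 0.851]
contact_force: [-0.0, 0.0, -4.1]
opening: 0.764
grasp_force: 67.5
```

```bash
python3 go.py .4843 .0739 .16 28.4 .4843 .0739 .075 28.4
```

```text
t 5.2 p [0.4596 0.1603 0.1588] rpy [179.96   0.22  48.78] q6 0.99 open 0.764 gf 67.5 F [-0.   0.  -4.1]
txyz [-0.0487  0.0755 -0.0009] axyz [0.001 0.004 0.356] len 0.09
txyz [ 0.    -0.     0.085] axyz [0. 0. 0.] len 0.085
```

{"api": "drive_tool", "payload": {
  "rows": [
    {"tx": -0.01,"ty": 0.015,"tz": 0,"ax": 0,"ay": 0.001,"az": 0.08,"grip": 1},
    {"tx": -0.02,"ty": 0.031,"tz": 0,"ax": 0,"ay": 0.002,"az": 0.16,"grip": 1},
    {"tx": -0.032,"ty": 0.05,"tz": 0,"ax": 0,"ay": 0.003,"az": 0.25,"grip": 1},
    {"tx": -0.042,"ty": 0.065,"tz": 0,"ax": 0,"ay": 0.004,"az": 0.32,"grip": 1},
    {"tx": -0.049,"ty": 0.0755,"tz": -0.001,"ax": 0,"ay": 0.004,"az": 0.356,"grip": 1},
    {"tx": -0.049,"ty": 0.0755,"tz": -0.001,"ax": 0,"ay": 0.004,"az": 0.356,"grip": 1},
    {"tx": -0.049,"ty": 0.0755,"tz": -0.001,"ax": 0,"ay": 0.004,"az": 0.356,"grip": 1},
    {"tx": -0.049,"ty": 0.0755,"tz": -0.001,"ax": 0,"ay": 0.004,"az": 0.356,"grip": 1},
    {"tx": -0.049,"ty": 0.0755,"tz": -0.001,"ax": 0,"ay": 0.004,"az": 0.356,"grip": 1},
    {"tx": -0.049,"ty": 0.0755,"tz": -0.001,"ax": 0,"ay": 0.004,"az": 0.356,"grip": 1}
  ]
}}

```text
time: 6.03
ee_pos: [0.4844, 0.0771, 0.1602]
eef_rot: [-3.142, -0.002, 0.503]
contact_force: [0.1, 0.6, -2.9]
opening: 0.762
grasp_force: 67.6
```

```bash
python3 go.py .4843 .0739 .09 28.4; python3 - <<'E'
from h import *
t=bot.read_camera("top")[:,:,::-1]; s=bot.read_camera("side")[:,:,::-1]
a=cv2.resize(t[150:260,270:390],(436,400)); b=cv2.resize(s[130:260,260:378],(363,400))
cv2.imwrite("pics/v2.png",np.hstack([a,b]))
E
```

```text
t 6.03 p [0.4844 0.0771 0.1602] rpy [-1.800e+02 -1.200e-01  2.884e+01] q6 1.16 open 0.762 gf 67.6 F [ 0.1  0.6 -2.9]
txyz [-0.0018  0.0028  0.0702] axyz [-0.    -0.002  0.008] len 0.07
```

View pics/v2.png

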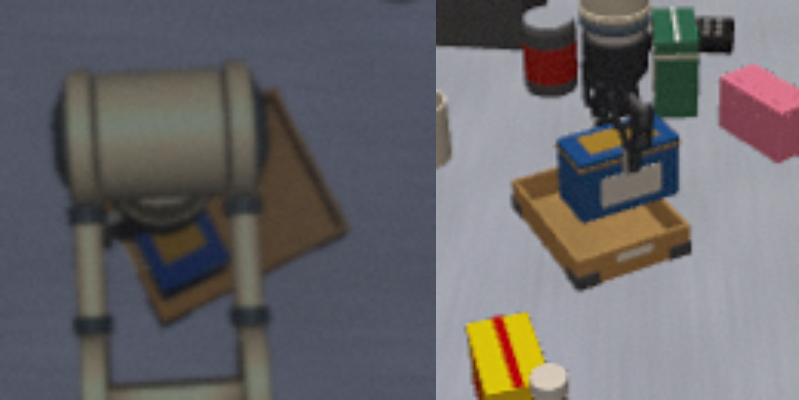

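The tin hangs level and parallel to the carton above its near-left end (right panel about (620,170)). Lower it to just above the floor, check the force, then seat it.

{"api": "drive_tool", "payload": {
  "rows": [
    {"tx": -0.002,"ty": 0.003,"tz": 0.008,"ax": 0,"ay": -0.002,"az": 0.008,"grip": 1},
    {"tx": -0.002,"ty": 0.003,"tz": 0.02,"ax": 0,"ay": -0.002,"az": 0.008,"grip": 1},
    {"tx": -0.002,"ty": 0.003,"tz": 0.034,"ax": 0,"ay": -0.002,"az": 0.008,"grip": 1},
    {"tx": -0.002,"ty": 0.003,"tz": 0.048,"ax": 0,"ay": -0.002,"az": 0.008,"grip": 1},
    {"tx": -0.002,"ty": 0.003,"tz": 0.06,"ax": 0,"ay": -0.002,"az": 0.008,"grip": 1},
    {"tx": -0.002,"ty": 0.003,"tz": 0.068,"ax": 0,"ay": -0.002,"az": 0.008,"grip": 1},
    {"tx": -0.002,"ty": 0.003,"tz": 0.074,"ax": 0,"ay": -0.002,"az": 0.008,"grip": 1},
    {"tx": -0.002,"ty": 0.003,"tz": 0.078,"ax": 0,"ay": -0.002,"az": 0.008,"grip": 1},
    {"tx": -0.002,"ty": 0.003,"tz": 0.081,"ax": 0,"ay": -0.002,"az": 0.008,"grip": 1},
    {"tx": -0.002,"ty": 0.003,"tz": 0.082,"ax": 0,"ay": -0.002,"az": 0.008,"grip": 1}
  ]
}}

```text
time: 6.97
ee_pos: [0.4846, 0.0729, 0.0783]
eef_rot: [3.141, -0.0, 0.494]
contact_force: [-0.5, -0.6, -2.9]
opening: 0.761
grasp_force: 67.6
```

{"api": "drive_tool", "payload": {
  "rows": [
    {"tx": 0,"ty": 0,"tz": 0.001,"ax": 0,"ay": 0,"az": 0,"grip": 1},
    {"tx": 0,"ty": 0,"tz": 0.002,"ax": 0,"ay": 0,"az": 0,"grip": 1},
    {"tx": 0,"ty": 0,"tz": 0.003,"ax": 0,"ay": 0,"az": 0,"grip": 1},
    {"tx": 0,"ty": 0,"tz": 0.003,"ax": 0,"ay": 0,"az": 0,"grip": 1},
    {"tx": 0,"ty": 0,"tz": 0.003,"ax": 0,"ay": 0,"az": 0,"grip": 1},
    {"tx": 0,"ty": 0,"tz": 0.003,"ax": 0,"ay": 0,"az": 0,"grip": 1},
    {"tx": 0,"ty": 0,"tz": 0.003,"ax": 0,"ay": 0,"az": 0,"grip": 1},
    {"tx": 0,"ty": 0,"tz": 0.003,"ax": 0,"ay": 0,"az": 0,"grip": 1},
    {"tx": 0,"ty": 0,"tz": 0.003,"ax": 0,"ay": 0,"az": 0,"grip": 1},
    {"tx": 0,"ty": 0,"tz": 0.003,"ax": 0,"ay": 0,"az": 0,"grip": 1}
  ]
}}

```text
time: 7.8
ee_pos: [0.4845, 0.0729, 0.0754]
eef_rot: [3.141, -0.0, 0.494]
contact_force: [1.1, 0.2, -3.5]
opening: 0.762
grasp_force: 67.6
```

{"api": "drive_tool", "payload": {
  "rows": [
    {"tx": 0,"ty": 0,"tz": 0.001,"ax": 0,"ay": 0,"az": 0,"grip": 1},
    {"tx": 0,"ty": 0,"tz": 0.001,"ax": 0,"ay": 0,"az": 0,"grip": 1},
    {"tx": 0,"ty": 0,"tz": 0.001,"ax": 0,"ay": 0,"az": 0,"grip": 0},
    {"tx": 0,"ty": 0,"tz": 0.001,"ax": 0,"ay": 0,"az": 0,"grip": 0},
    {"tx": 0,"ty": 0,"tz": 0.001,"ax": 0,"ay": 0,"az": 0,"grip": 0},
    {"tx": 0,"ty": 0,"tz": 0.001,"ax": 0,"ay": 0,"az": 0,"grip": 0},
    {"tx": 0,"ty": 0,"tz": 0.001,"ax": 0,"ay": 0,"az": 0,"grip": 0},
    {"tx": 0,"ty": 0,"tz": 0.001,"ax": 0,"ay": 0,"az": 0,"grip": 0},
    {"tx": 0,"ty": 0,"tz": 0.001,"ax": 0,"ay": 0,"az": 0,"grip": 0},
    {"tx": 0,"ty": 0,"tz": 0.001,"ax": 0,"ay": 0,"az": 0,"grip": 0}
  ]
}}

```text
time: 8.63
ee_pos: [0.4845, 0.0729, 0.0743]
eef_rot: [3.141, -0.0, 0.494]
contact_force: [-0.6, 0.5, -0.3]
opening: 1.0
grasp_force: 0.0
```

```bash
python3 go.py .4843 .0739 .2 28.4 .5948 .3525 .2 107.3
```

```text
t 8.63 p [0.4845 0.0729 0.0743] rpy [ 1.7998e+02 -1.0000e-02  2.8290e+01] q6 1.16 open 1.0 gf 0.0 F [-0.6  0.5 -0.3]
txyz [ 0.0004 -0.001  -0.1257] axyz [ 0.    -0.    -0.002] len 0.126
txyz [ 0.2297 -0.1925 -0.    ] axyz [ 0.     0.    -1.377] len 0.3
```

{"api": "drive_tool", "payload": {
  "rows": [
    {"tx": 0,"ty": 0,"tz": -0.03,"ax": 0,"ay": 0,"az": 0,"grip": 0},
    {"tx": 0,"ty": 0,"tz": -0.065,"ax": 0,"ay": 0,"az": 0,"grip": 0},
    {"tx": 0,"ty": 0,"tz": -0.1,"ax": 0,"ay": 0,"az": 0,"grip": 0},
    {"tx": 0.01,"ty": -0.008,"tz": -0.125,"ax": 0,"ay": 0,"az": -0.06,"grip": 0},
    {"tx": 0.03,"ty": -0.025,"tz": -0.13,"ax": 0,"ay": 0,"az": -0.17,"grip": 0},
    {"tx": 0.055,"ty": -0.046,"tz": -0.13,"ax": 0,"ay": 0,"az": -0.28,"grip": 0},
    {"tx": 0.08,"ty": -0.067,"tz": -0.13,"ax": 0,"ay": 0,"az": -0.39,"grip": 0},
    {"tx": 0.105,"ty": -0.088,"tz": -0.13,"ax": 0,"ay": 0,"az": -0.5,"grip": 0},
    {"tx": 0.13,"ty": -0.109,"tz": -0.13,"ax": 0,"ay": 0,"az": -0.61,"grip": 0},
    {"tx": 0.15,"ty": -0.125,"tz": -0.13,"ax": 0,"ay": 0,"az": -0.7,"grip": 0}
  ]
}}

```text
time: 9.47
ee_pos: [0.5576, 0.2564, 0.204]
eef_rot: [3.142, -0.0, 1.2]
contact_force: [0.0, -1.2, 0.7]
opening: 1.001
grasp_force: 0.0
```

```bash
python3 go.py .5948 .3525 .17 107.3
```

```text
t 9.47 p [0.5576 0.2564 0.204 ] rpy [ 1.800e+02 -2.000e-02  6.877e+01] q6 0.75 open 1.001 gf 0.0 F [ 0.  -1.2  0.7]
txyz [ 1.031e-01 -1.000e-04  3.400e-02] axyz [ 0.    -0.    -0.672] len 0.109
```

{"api": "drive_tool", "payload": {
  "rows": [
    {"tx": 0.02,"ty": 0,"tz": 0.0,"ax": 0,"ay": 0,"az": -0.11,"grip": 0},
    {"tx": 0.04,"ty": 0,"tz": 0.01,"ax": 0,"ay": 0,"az": -0.22,"grip": 0},
    {"tx": 0.06,"ty": 0,"tz": 0.02,"ax": 0,"ay": 0,"az": -0.33,"grip": 0},
    {"tx": 0.08,"ty": 0,"tz": 0.03,"ax": 0,"ay": 0,"az": -0.44,"grip": 0},
    {"tx": 0.095,"ty": 0,"tz": 0.034,"ax": 0,"ay": 0,"az": -0.55,"grip": 0},
    {"tx": 0.103,"ty": 0,"tz": 0.034,"ax": 0,"ay": 0,"az": -0.63,"grip": 0},
    {"tx": 0.103,"ty": 0,"tz": 0.034,"ax": 0,"ay": 0,"az": -0.672,"grip": 0},
    {"tx": 0.103,"ty": 0,"tz": 0.034,"ax": 0,"ay": 0,"az": -0.672,"grip": 0},
    {"tx": 0.103,"ty": 0,"tz": 0.034,"ax": 0,"ay": 0,"az": -0.672,"grip": 0},
    {"tx": 0.103,"ty": 0,"tz": 0.034,"ax": 0,"ay": 0,"az": -0.672,"grip": 0}
  ]
}}

```text
time: 10.3
ee_pos: [0.5952, 0.3495, 0.1704]
eef_rot: [3.141, 0.0, 1.864]
contact_force: [-0.8, -0.5, -0.0]
opening: 1.002
grasp_force: 0.0
```

```bash
python3 go.py .5948 .3525 .073 107.3; python3 - <<'E'
from meas import *
t=bot.read_camera("top")[:,:,::-1]; s=bot.read_camera("side")[:,:,::-1]
print(face(t,(280,165,380,250),(100,60,20),(125,255,255),.09,"pics/mb.png"))
a=cv2.resize(t[150:260,270:390],(436,400)); b=cv2.resize(s[170:300,230:348],(363,400))
cv2.imwrite("pics/v3.png",np.hstack([a,b]))
E
```

```text
t 10.3 p [0.5952 0.3495 0.1704] rpy [1.7998e+02 2.0000e-02 1.0681e+02] q6 0.19 open 1.002 gf 0.0 F [-0.8 -0.5 -0. ]
txyz [0.003  0.0004 0.0974] axyz [ 0.     0.    -0.009] len 0.097
(array([0.4442, 0.0502]), 0.0663, 0.0459, -60.4)
```

View pics/v3.png

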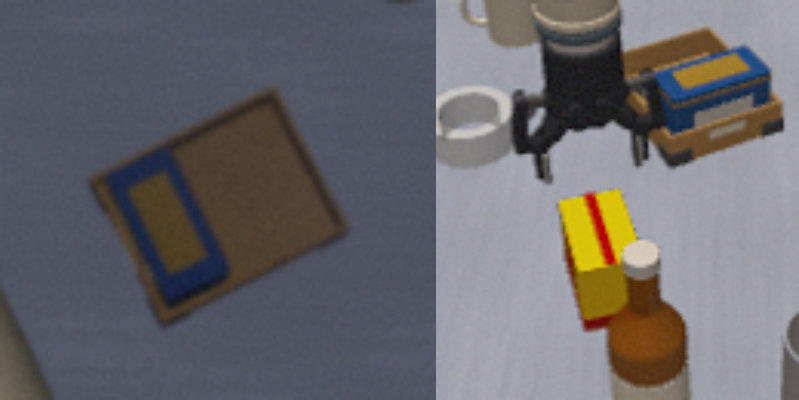

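The tin sits square in the carton's end (left panel about (165,225)). The fingers' midpoint (right panel about (592,170)) is in line with the cocoa's top. Descend and grip.

{"api": "drive_tool", "payload": {
  "rows": [
    {"tx": 0.003,"ty": 0,"tz": 0.02,"ax": 0,"ay": 0,"az": -0.009,"grip": 0},
    {"tx": 0.003,"ty": 0,"tz": 0.04,"ax": 0,"ay": 0,"az": -0.009,"grip": 0},
    {"tx": 0.003,"ty": 0,"tz": 0.06,"ax": 0,"ay": 0,"az": -0.009,"grip": 0},
    {"tx": 0.003,"ty": 0,"tz": 0.08,"ax": 0,"ay": 0,"az": -0.009,"grip": 0},
    {"tx": 0.003,"ty": 0,"tz": 0.092,"ax": 0,"ay": 0,"az": -0.009,"grip": 0},
    {"tx": 0.003,"ty": 0,"tz": 0.097,"ax": 0,"ay": 0,"az": -0.009,"grip": 0},
    {"tx": 0.003,"ty": 0,"tz": 0.097,"ax": 0,"ay": 0,"az": -0.009,"grip": 0},
    {"tx": 0.003,"ty": 0,"tz": 0.097,"ax": 0,"ay": 0,"az": -0.009,"grip": 0},
    {"tx": 0.003,"ty": 0,"tz": 0.097,"ax": 0,"ay": 0,"az": -0.009,"grip": 0},
    {"tx": 0.003,"ty": 0,"tz": 0.097,"ax": 0,"ay": 0,"az": -0.009,"grip": 0}
  ]
}}

```text
time: 11.23
ee_pos: [0.5951, 0.3531, 0.0754]
eef_rot: [3.138, -0.0, 1.875]
contact_force: [0.6, -0.4, -0.1]
opening: 0.997
grasp_force: 0.0
```

{"api": "drive_tool", "payload": {
  "rows": [
    {"tx": 0,"ty": 0,"tz": 0,"ax": 0,"ay": 0,"az": 0,"grip": 1},
    {"tx": 0,"ty": 0,"tz": 0,"ax": 0,"ay": 0,"az": 0,"grip": 1},
    {"tx": 0,"ty": 0,"tz": 0,"ax": 0,"ay": 0,"az": 0,"grip": 1},
    {"tx": 0,"ty": 0,"tz": 0,"ax": 0,"ay": 0,"az": 0,"grip": 1},
    {"tx": 0,"ty": 0,"tz": 0,"ax": 0,"ay": 0,"az": 0,"grip": 1},
    {"tx": 0,"ty": 0,"tz": 0,"ax": 0,"ay": 0,"az": 0,"grip": 1},
    {"tx": 0,"ty": 0,"tz": 0,"ax": 0,"ay": 0,"az": 0,"grip": 1},
    {"tx": 0,"ty": 0,"tz": 0,"ax": 0,"ay": 0,"az": 0,"grip": 1},
    {"tx": 0,"ty": 0,"tz": 0,"ax": 0,"ay": 0,"az": 0,"grip": 1},
    {"tx": 0,"ty": 0,"tz": 0,"ax": 0,"ay": 0,"az": 0,"grip": 1}
  ]
}}

```text
time: 12.07
ee_pos: [0.5945, 0.3529, 0.0748]
eef_rot: [3.14, -0.0, 1.875]
contact_force: [-3.8, -1.4, 5.5]
opening: 0.788
grasp_force: 70.1
```

```bash
python3 go.py .5948 .3525 .19 107.3 .55 .18 .19 107.3 .4983 -.0242 .19 118.4; python3 - <<'E'
from meas import *
t=cv2.imread("pics/v3.png")
im=bot.read_camera("top")[:,:,::-1]
x=face(im,(280,165,380,250),(100,60,20),(125,255,255),.09,"pics/mb.png"); print(x)
# blue mask: pixel extent on the tin-top plane, carton frame (excluding gaps by the closing)
c=cv2.cvtColor(im,cv2.COLOR_BGR2HSV); m=cv2.inRange(c,(100,90,40),(125,255,255)); m[:165]=0;m[250:]=0;m[:,:280]=0;m[:,380:]=0
v,u=np.nonzero(m); W=ray("top",np.c_[u,v],.09)[:,:2]-[.5119,.0229]; a=np.radians(28.4)
P=W@np.array([[np.cos(a),-np.sin(a)],[np.sin(a),np.cos(a)]]); print(len(u),P.min(0),P.max(0))
E
```

```text
t 12.07 p [0.5945 0.3529 0.0748] rpy [179.91  -0.   107.42] q6 0.18 open 0.788 gf 70.1 F [-3.8 -1.4  5.5]
txyz [-0.0004  0.0003 -0.1152] axyz [ 0.002 -0.     0.002] len 0.115
txyz [-0.1514 -0.0941 -0.    ] axyz [0. 0. 0.] len 0.178
txyz [-0.1796 -0.1101 -0.    ] axyz [ 0.     0.    -0.194] len 0.211
(array([0.4437, 0.05  ]), 0.0663, 0.0448, -59.4)
364 [-0.06708065  0.02368389] [0.06448434 0.08781279]
```

{"api": "drive_tool", "payload": {
  "rows": [
    {"tx": 0,"ty": 0,"tz": -0.01,"ax": 0,"ay": 0,"az": 0,"grip": 1},
    {"tx": 0,"ty": 0,"tz": -0.03,"ax": 0,"ay": 0,"az": 0,"grip": 1},
    {"tx": 0,"ty": 0,"tz": -0.055,"ax": 0,"ay": 0,"az": 0,"grip": 1},
    {"tx": -0.008,"ty": -0.005,"tz": -0.08,"ax": 0,"ay": 0,"az": 0,"grip": 1},
    {"tx": -0.024,"ty": -0.015,"tz": -0.1,"ax": 0,"ay": 0,"az": -0.02,"grip": 1},
    {"tx": -0.045,"ty": -0.028,"tz": -0.112,"ax": 0,"ay": 0,"az": -0.04,"grip": 1},
    {"tx": -0.07,"ty": -0.043,"tz": -0.115,"ax": 0,"ay": 0,"az": -0.06,"grip": 1},
    {"tx": -0.095,"ty": -0.059,"tz": -0.115,"ax": 0,"ay": 0,"az": -0.08,"grip": 1},
    {"tx": -0.12,"ty": -0.074,"tz": -0.115,"ax": 0,"ay": 0,"az": -0.1,"grip": 1},
    {"tx": -0.145,"ty": -0.089,"tz": -0.115,"ax": 0,"ay": 0,"az": -0.12,"grip": 1}
  ]
}}

```text
time: 12.95
ee_pos: [0.5519, 0.1864, 0.1873]
eef_rot: [-3.14, 0.0, 1.996]
contact_force: [1.3, -1.1, -5.0]
opening: 0.788
grasp_force: 69.3
```

```bash
python3 go.py .4983 -.0245 .19 118.4
```

```text
t 12.95 p [0.5519 0.1864 0.1873] rpy [-179.9     0.    114.37] q6 -0.16 open 0.788 gf 69.3 F [ 1.3 -1.1 -5. ]
txyz [-0.17   -0.1358 -0.0024] axyz [-0.002  0.    -0.07 ] len 0.218
```

{"api": "drive_tool", "payload": {
  "rows": [
    {"tx": -0.022,"ty": -0.018,"tz": -0.002,"ax": -0.001,"ay": 0,"az": -0.02,"grip": 1},
    {"tx": -0.05,"ty": -0.04,"tz": -0.002,"ax": -0.002,"ay": 0,"az": -0.04,"grip": 1},
    {"tx": -0.08,"ty": -0.064,"tz": -0.002,"ax": -0.002,"ay": 0,"az": -0.06,"grip": 1},
    {"tx": -0.11,"ty": -0.088,"tz": -0.002,"ax": -0.002,"ay": 0,"az": -0.07,"grip": 1},
    {"tx": -0.135,"ty": -0.108,"tz": -0.002,"ax": -0.002,"ay": 0,"az": -0.07,"grip": 1},
    {"tx": -0.153,"ty": -0.123,"tz": -0.002,"ax": -0.002,"ay": 0,"az": -0.07,"grip": 1},
    {"tx": -0.165,"ty": -0.132,"tz": -0.002,"ax": -0.002,"ay": 0,"az": -0.07,"grip": 1},
    {"tx": -0.17,"ty": -0.136,"tz": -0.002,"ax": -0.002,"ay": 0,"az": -0.07,"grip": 1},
    {"tx": -0.17,"ty": -0.136,"tz": -0.002,"ax": -0.002,"ay": 0,"az": -0.07,"grip": 1},
    {"tx": -0.17,"ty": -0.136,"tz": -0.002,"ax": -0.002,"ay": 0,"az": -0.07,"grip": 1}
  ]
}}

```text
time: 13.78
ee_pos: [0.4987, -0.0228, 0.19]
eef_rot: [3.14, -0.001, 2.065]
contact_force: [-0.7, 0.8, -5.0]
opening: 0.785
grasp_force: 69.4
```

```bash
python3 go.py .4983 -.0245 .082 118.4; python3 - <<'E'
from meas import *
t=bot.read_camera("top")[:,:,::-1]; s=bot.read_camera("side")[:,:,::-1]
a=cv2.resize(t[150:260,270:390],(436,400)); b=cv2.resize(s[130:260,260:378],(363,400))
cv2.imwrite("pics/v4.png",np.hstack([a,b]))
E
```

```text
t 13.78 p [ 0.4987 -0.0228  0.19  ] rpy [ 1.7988e+02 -4.0000e-02  1.1829e+02] q6 -0.61 open 0.785 gf 69.4 F [-0.7  0.8 -5. ]
txyz [-0.0014 -0.0014  0.108 ] axyz [ 0.002 -0.001 -0.002] len 0.108
```

View pics/v4.png

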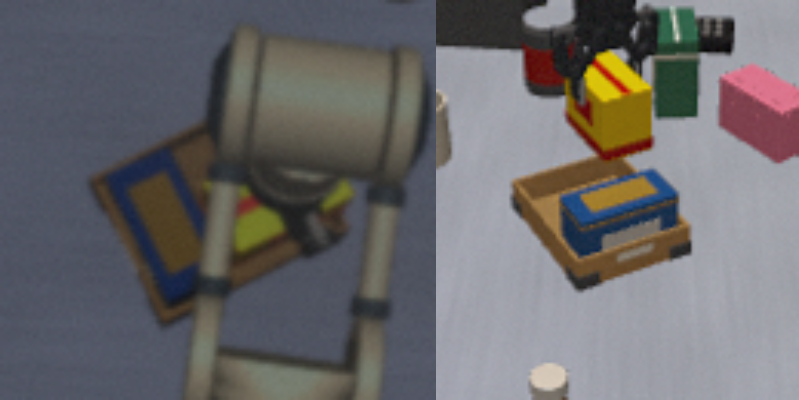

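The cocoa is level and parallel to the carton over its near half (left panel about (275,215)). Lower it.

{"api": "drive_tool", "payload": {
  "rows": [
    {"tx": -0.001,"ty": -0.001,"tz": 0.01,"ax": 0.002,"ay": 0,"az": -0.002,"grip": 1},
    {"tx": -0.001,"ty": -0.001,"tz": 0.03,"ax": 0.002,"ay": 0,"az": -0.002,"grip": 1},
    {"tx": -0.001,"ty": -0.001,"tz": 0.05,"ax": 0.002,"ay": 0,"az": -0.002,"grip": 1},
    {"tx": -0.001,"ty": -0.001,"tz": 0.066,"ax": 0.002,"ay": 0,"az": -0.002,"grip": 1},
    {"tx": -0.001,"ty": -0.001,"tz": 0.08,"ax": 0.002,"ay": 0,"az": -0.002,"grip": 1},
    {"tx": -0.001,"ty": -0.001,"tz": 0.09,"ax": 0.002,"ay": 0,"az": -0.002,"grip": 1},
    {"tx": -0.001,"ty": -0.001,"tz": 0.097,"ax": 0.002,"ay": 0,"az": -0.002,"grip": 1},
    {"tx": -0.001,"ty": -0.001,"tz": 0.102,"ax": 0.002,"ay": 0,"az": -0.002,"grip": 1},
    {"tx": -0.001,"ty": -0.001,"tz": 0.106,"ax": 0.002,"ay": 0,"az": -0.002,"grip": 1},
    {"tx": -0.001,"ty": -0.001,"tz": 0.107,"ax": 0.002,"ay": 0,"az": -0.002,"grip": 1}
  ]
}}

```text
time: 14.72
ee_pos: [0.4986, -0.0244, 0.0831]
eef_rot: [3.141, 0.0, 2.067]
contact_force: [-0.6, 0.3, -5.1]
opening: 0.784
grasp_force: 69.3
```

Expected contact is at a TCP height of about 0.080. Lower 3.5 mm, then open.

{"api": "drive_tool", "payload": {
  "rows": [
    {"tx": 0,"ty": 0,"tz": 0.001,"ax": 0,"ay": 0,"az": 0,"grip": 1},
    {"tx": 0,"ty": 0,"tz": 0.002,"ax": 0,"ay": 0,"az": 0,"grip": 1},
    {"tx": 0,"ty": 0,"tz": 0.003,"ax": 0,"ay": 0,"az": 0,"grip": 1},
    {"tx": 0,"ty": 0,"tz": 0.0035,"ax": 0,"ay": 0,"az": 0,"grip": 1},
    {"tx": 0,"ty": 0,"tz": 0.0035,"ax": 0,"ay": 0,"az": 0,"grip": 1},
    {"tx": 0,"ty": 0,"tz": 0.0035,"ax": 0,"ay": 0,"az": 0,"grip": 1},
    {"tx": 0,"ty": 0,"tz": 0.0035,"ax": 0,"ay": 0,"az": 0,"grip": 1},
    {"tx": 0,"ty": 0,"tz": 0.0035,"ax": 0,"ay": 0,"az": 0,"grip": 1},
    {"tx": 0,"ty": 0,"tz": 0.0035,"ax": 0,"ay": 0,"az": 0,"grip": 1},
    {"tx": 0,"ty": 0,"tz": 0.0035,"ax": 0,"ay": 0,"az": 0,"grip": 1}
  ]
}}

```text
time: 15.55
ee_pos: [0.4986, -0.0245, 0.0799]
eef_rot: [3.141, 0.0, 2.067]
contact_force: [0.1, 0.1, -5.2]
opening: 0.79
grasp_force: 69.3
```

{"api": "drive_tool", "payload": {
  "rows": [
    {"tx": 0,"ty": 0,"tz": 0,"ax": 0,"ay": 0,"az": 0,"grip": 0},
    {"tx": 0,"ty": 0,"tz": 0,"ax": 0,"ay": 0,"az": 0,"grip": 0},
    {"tx": 0,"ty": 0,"tz": 0,"ax": 0,"ay": 0,"az": 0,"grip": 0},
    {"tx": 0,"ty": 0,"tz": 0,"ax": 0,"ay": 0,"az": 0,"grip": 0},
    {"tx": 0,"ty": 0,"tz": 0,"ax": 0,"ay": 0,"az": 0,"grip": 0},
    {"tx": 0,"ty": 0,"tz": 0,"ax": 0,"ay": 0,"az": 0,"grip": 0},
    {"tx": 0,"ty": 0,"tz": 0,"ax": 0,"ay": 0,"az": 0,"grip": 0},
    {"tx": 0,"ty": 0,"tz": -0.01,"ax": 0,"ay": 0,"az": 0,"grip": 0},
    {"tx": 0,"ty": 0,"tz": -0.04,"ax": 0,"ay": 0,"az": 0,"grip": 0},
    {"tx": 0,"ty": 0,"tz": -0.08,"ax": 0,"ay": 0,"az": 0,"grip": 0}
  ]
}}

```text
time: 16.38
ee_pos: [0.4966, -0.0242, 0.1577]
eef_rot: [-3.136, -0.004, 2.067]
contact_force: [1.4, -0.2, -0.1]
opening: 1.002
grasp_force: 0.0
```

```bash
python3 go.py .4086 -.3103 .22 92.2
```

```text
t 16.38 p [ 0.4966 -0.0242  0.1577] rpy [-179.67   -0.22  118.42] q6 -0.61 open 1.002 gf 0.0 F [ 1.4 -0.2 -0.1]
txyz [-0.2095 -0.2139 -0.0619] axyz [-0.007 -0.002  0.458] len 0.306
```

{"api": "drive_tool", "payload": {
  "rows": [
    {"tx": 0,"ty": 0,"tz": -0.03,"ax": 0,"ay": 0,"az": 0,"grip": 0},
    {"tx": -0.02,"ty": -0.02,"tz": -0.055,"ax": -0.003,"ay": 0,"az": 0.04,"grip": 0},
    {"tx": -0.045,"ty": -0.046,"tz": -0.062,"ax": -0.005,"ay": 0,"az": 0.11,"grip": 0},
    {"tx": -0.072,"ty": -0.073,"tz": -0.062,"ax": -0.007,"ay": -0.002,"az": 0.18,"grip": 0},
    {"tx": -0.099,"ty": -0.101,"tz": -0.062,"ax": -0.007,"ay": -0.002,"az": 0.25,"grip": 0},
    {"tx": -0.126,"ty": -0.128,"tz": -0.062,"ax": -0.007,"ay": -0.002,"az": 0.32,"grip": 0},
    {"tx": -0.153,"ty": -0.156,"tz": -0.062,"ax": -0.007,"ay": -0.002,"az": 0.39,"grip": 0},
    {"tx": -0.18,"ty": -0.183,"tz": -0.062,"ax": -0.007,"ay": -0.002,"az": 0.458,"grip": 0},
    {"tx": -0.2,"ty": -0.204,"tz": -0.062,"ax": -0.007,"ay": -0.002,"az": 0.458,"grip": 0},
    {"tx": -0.21,"ty": -0.214,"tz": -0.062,"ax": -0.007,"ay": -0.002,"az": 0.458,"grip": 0}
  ]
}}

```text
time: 17.22
ee_pos: [0.4086, -0.3141, 0.2226]
eef_rot: [3.134, 0.002, 1.605]
contact_force: [0.4, 0.1, -0.3]
opening: 1.001
grasp_force: 0.0
```

```bash
python3 go.py .4086 -.3103 .12 92.2; python3 - <<'E'
from meas import *
t=bot.read_camera("top")[:,:,::-1]; s=bot.read_camera("side")[:,:,::-1]
print(face(t,(280,160,380,250),(18,100,50),(40,255,255),.095,"pics/mc.png"))
a=cv2.resize(t[150:260,270:390],(436,400)); b=cv2.resize(s[90:220,270:388],(363,400))
cv2.imwrite("pics/v5.png",np.hstack([a,b]))
E
```

```text
t 17.22 p [ 0.4086 -0.3141  0.2226] rpy [1.7958e+02 1.1000e-01 9.1970e+01] q6 -0.76 open 1.001 gf 0.0 F [ 0.4  0.1 -0.3]
txyz [ 0.004  -0.0007  0.1026] axyz [ 0.007  0.002 -0.004] len 0.103
(array([0.4921, 0.0128]), 0.1954, 0.0987, -75.8)
```

View pics/v5.png

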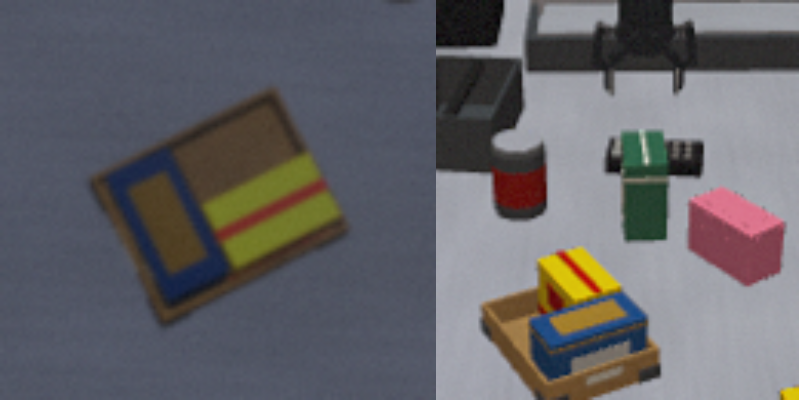

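Cocoa and tin sit square in the carton, with a free bay at the far side (left panel about (240,150)). The gripper is centred over the tea box (right panel about (645,80)). Descend and grip.

{"api": "drive_tool", "payload": {
  "rows": [
    {"tx": 0.002,"ty": 0,"tz": 0.015,"ax": 0.007,"ay": 0.002,"az": -0.004,"grip": 0},
    {"tx": 0.004,"ty": -0.001,"tz": 0.035,"ax": 0.007,"ay": 0.002,"az": -0.004,"grip": 0},
    {"tx": 0.004,"ty": -0.001,"tz": 0.055,"ax": 0.007,"ay": 0.002,"az": -0.004,"grip": 0},
    {"tx": 0.004,"ty": -0.001,"tz": 0.075,"ax": 0.007,"ay": 0.002,"az": -0.004,"grip": 0},
    {"tx": 0.004,"ty": -0.001,"tz": 0.092,"ax": 0.007,"ay": 0.002,"az": -0.004,"grip": 0},
    {"tx": 0.004,"ty": -0.001,"tz": 0.102,"ax": 0.007,"ay": 0.002,"az": -0.004,"grip": 0},
    {"tx": 0.004,"ty": -0.001,"tz": 0.103,"ax": 0.007,"ay": 0.002,"az": -0.004,"grip": 0},
    {"tx": 0.004,"ty": -0.001,"tz": 0.103,"ax": 0.007,"ay": 0.002,"az": -0.004,"grip": 0},
    {"tx": 0.004,"ty": -0.001,"tz": 0.103,"ax": 0.007,"ay": 0.002,"az": -0.004,"grip": 0},
    {"tx": 0.004,"ty": -0.001,"tz": 0.103,"ax": 0.007,"ay": 0.002,"az": -0.004,"grip": 0}
  ]
}}

```text
time: 18.15
ee_pos: [0.4106, -0.3073, 0.1205]
eef_rot: [3.139, 0.0, 1.613]
contact_force: [-0.0, 0.2, 0.9]
opening: 1.0
grasp_force: 0.0
```

{"api": "drive_tool", "payload": {
  "rows": [
    {"tx": 0,"ty": 0,"tz": 0,"ax": 0,"ay": 0,"az": 0,"grip": 1},
    {"tx": 0,"ty": 0,"tz": 0,"ax": 0,"ay": 0,"az": 0,"grip": 1},
    {"tx": 0,"ty": 0,"tz": 0,"ax": 0,"ay": 0,"az": 0,"grip": 1},
    {"tx": 0,"ty": 0,"tz": 0,"ax": 0,"ay": 0,"az": 0,"grip": 1},
    {"tx": 0,"ty": 0,"tz": 0,"ax": 0,"ay": 0,"az": 0,"grip": 1},
    {"tx": 0,"ty": 0,"tz": 0,"ax": 0,"ay": 0,"az": 0,"grip": 1},
    {"tx": 0,"ty": 0,"tz": 0,"ax": 0,"ay": 0,"az": 0,"grip": 1},
    {"tx": 0,"ty": 0,"tz": 0,"ax": 0,"ay": 0,"az": 0,"grip": 1},
    {"tx": 0,"ty": 0,"tz": 0,"ax": 0,"ay": 0,"az": 0,"grip": 1},
    {"tx": 0,"ty": 0,"tz": 0,"ax": 0,"ay": 0,"az": 0,"grip": 1}
  ]
}}

```text
time: 18.98
ee_pos: [0.4099, -0.3077, 0.1204]
eef_rot: [3.14, 0.0, 1.612]
contact_force: [-2.5, 0.1, 6.5]
opening: 0.736
grasp_force: 68.0
```

```bash
python3 go.py .5604 .0094 .23 118.4
```

```text
t 18.98 p [ 0.4099 -0.3077  0.1204] rpy [1.7993e+02 2.0000e-02 9.2380e+01] q6 -0.75 open 0.736 gf 68.0 F [-2.5  0.1  6.5]
txyz [ 0.3105  0.1637 -0.1095] axyz [ 0.001  0.001 -0.454] len 0.368
```

{"api": "drive_tool", "payload": {
  "rows": [
    {"tx": 0,"ty": 0,"tz": -0.01,"ax": 0,"ay": 0,"az": 0,"grip": 1},
    {"tx": 0,"ty": 0,"tz": -0.03,"ax": 0,"ay": 0,"az": 0,"grip": 1},
    {"tx": 0,"ty": 0,"tz": -0.055,"ax": 0,"ay": 0,"az": 0,"grip": 1},
    {"tx": 0.008,"ty": 0.004,"tz": -0.08,"ax": 0,"ay": 0,"az": 0,"grip": 1},
    {"tx": 0.025,"ty": 0.013,"tz": -0.1,"ax": 0,"ay": 0,"az": -0.03,"grip": 1},
    {"tx": 0.048,"ty": 0.025,"tz": -0.113,"ax": 0,"ay": 0,"az": -0.07,"grip": 1},
    {"tx": 0.073,"ty": 0.038,"tz": -0.115,"ax": 0,"ay": 0,"az": -0.11,"grip": 1},
    {"tx": 0.098,"ty": 0.052,"tz": -0.115,"ax": 0,"ay": 0,"az": -0.15,"grip": 1},
    {"tx": 0.123,"ty": 0.065,"tz": -0.115,"ax": 0,"ay": 0,"az": -0.19,"grip": 1},
    {"tx": 0.148,"ty": 0.078,"tz": -0.115,"ax": 0,"ay": 0,"az": -0.23,"grip": 1}
  ]
}}

```text
time: 19.82
ee_pos: [0.4818, -0.1547, 0.2338]
eef_rot: [3.141, -0.002, 1.845]
contact_force: [0.8, -0.4, -4.7]
opening: 0.737
grasp_force: 67.2
```

```bash
python3 go.py .5595 .0112 .232 118.4
```

```text
t 19.82 p [ 0.4818 -0.1547  0.2338] rpy [ 1.7998e+02 -1.3000e-01  1.0569e+02] q6 -0.65 open 0.737 gf 67.2 F [ 0.8 -0.4 -4.7]
txyz [0.1387 0.1196 0.0022] axyz [ 0.001 -0.002 -0.222] len 0.183
```

{"api": "drive_tool", "payload": {
  "rows": [
    {"tx": 0.021,"ty": 0.018,"tz": 0,"ax": 0,"ay": 0,"az": -0.04,"grip": 1},
    {"tx": 0.045,"ty": 0.039,"tz": 0,"ax": 0,"ay": -0.001,"az": -0.08,"grip": 1},
    {"tx": 0.07,"ty": 0.06,"tz": 0,"ax": 0,"ay": -0.002,"az": -0.12,"grip": 1},
    {"tx": 0.093,"ty": 0.08,"tz": 0,"ax": 0,"ay": -0.002,"az": -0.16,"grip": 1},
    {"tx": 0.113,"ty": 0.097,"tz": 0.001,"ax": 0,"ay": -0.002,"az": -0.2,"grip": 1},
    {"tx": 0.128,"ty": 0.11,"tz": 0.002,"ax": 0,"ay": -0.002,"az": -0.222,"grip": 1},
    {"tx": 0.136,"ty": 0.117,"tz": 0.002,"ax": 0,"ay": -0.002,"az": -0.222,"grip": 1},
    {"tx": 0.139,"ty": 0.12,"tz": 0.002,"ax": 0,"ay": -0.002,"az": -0.222,"grip": 1},
    {"tx": 0.139,"ty": 0.12,"tz": 0.002,"ax": 0,"ay": -0.002,"az": -0.222,"grip": 1},
    {"tx": 0.139,"ty": 0.12,"tz": 0.002,"ax": 0,"ay": -0.002,"az": -0.222,"grip": 1}
  ]
}}

```text
time: 20.65
ee_pos: [0.5596, 0.0092, 0.2323]
eef_rot: [-3.142, 0.001, 2.064]
contact_force: [-0.7, 0.2, -4.0]
opening: 0.737
grasp_force: 67.3
```

```bash
python3 go.py .5595 .0112 .128 118.4; python3 - <<'E'
from meas import *
t=bot.read_camera("top")[:,:,::-1]; s=bot.read_camera("side")[:,:,::-1]
a=cv2.resize(t[150:260,270:390],(436,400)); b=cv2.resize(s[120:250,260:378],(363,400))
cv2.imwrite("pics/v6.png",np.hstack([a,b]))
E
```

```text
t 20.65 p [0.5596 0.0092 0.2323] rpy [-1.8000e+02  7.0000e-02  1.1824e+02] q6 -0.54 open 0.737 gf 67.3 F [-0.7  0.2 -4. ]
txyz [0.0019 0.0009 0.1043] axyz [-0.     0.001 -0.003] len 0.104
```

View pics/v6.png

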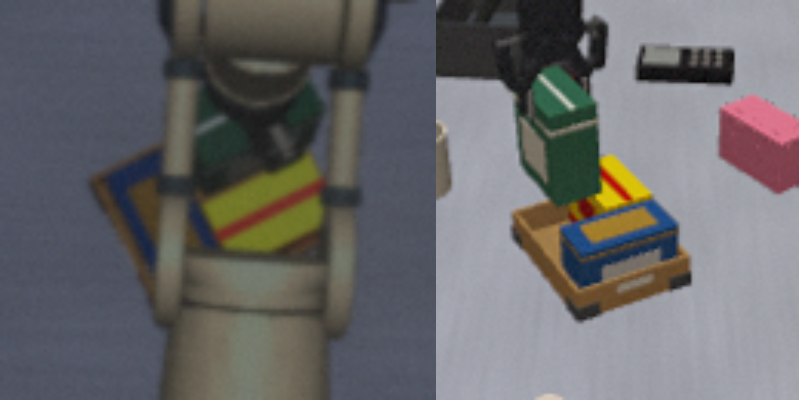

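The tea hangs level and parallel over the free bay (left panel about (255,130)). Lower it in two stages, watching the force.

{"api": "drive_tool", "payload": {
  "rows": [
    {"tx": 0.001,"ty": 0.001,"tz": 0.008,"ax": 0,"ay": 0,"az": -0.003,"grip": 1},
    {"tx": 0.001,"ty": 0.001,"tz": 0.018,"ax": 0,"ay": 0,"az": -0.003,"grip": 1},
    {"tx": 0.001,"ty": 0.001,"tz": 0.028,"ax": 0,"ay": 0,"az": -0.003,"grip": 1},
    {"tx": 0.001,"ty": 0.001,"tz": 0.038,"ax": 0,"ay": 0,"az": -0.003,"grip": 1},
    {"tx": 0.001,"ty": 0.001,"tz": 0.046,"ax": 0,"ay": 0,"az": -0.003,"grip": 1},
    {"tx": 0.001,"ty": 0.001,"tz": 0.054,"ax": 0,"ay": 0,"az": -0.003,"grip": 1},
    {"tx": 0.001,"ty": 0.001,"tz": 0.062,"ax": 0,"ay": 0,"az": -0.003,"grip": 1},
    {"tx": 0.001,"ty": 0.001,"tz": 0.07,"ax": 0,"ay": 0,"az": -0.003,"grip": 1},
    {"tx": 0.001,"ty": 0.001,"tz": 0.078,"ax": 0,"ay": 0,"az": -0.003,"grip": 1},
    {"tx": 0.001,"ty": 0.001,"tz": 0.08,"ax": 0,"ay": 0,"az": -0.003,"grip": 1}
  ]
}}

```text
time: 21.58
ee_pos: [0.5597, 0.0114, 0.1504]
eef_rot: [-3.14, -0.0, 2.068]
contact_force: [-0.1, -0.4, -5.3]
opening: 0.736
grasp_force: 67.2
```

{"api": "drive_tool", "payload": {
  "rows": [
    {"tx": 0,"ty": 0,"tz": 0.004,"ax": 0,"ay": 0,"az": 0,"grip": 1},
    {"tx": 0,"ty": 0,"tz": 0.009,"ax": 0,"ay": 0,"az": 0,"grip": 1},
    {"tx": 0,"ty": 0,"tz": 0.014,"ax": 0,"ay": 0,"az": 0,"grip": 1},
    {"tx": 0,"ty": 0,"tz": 0.018,"ax": 0,"ay": 0,"az": 0,"grip": 1},
    {"tx": 0,"ty": 0,"tz": 0.021,"ax": 0,"ay": 0,"az": 0,"grip": 1},
    {"tx": 0,"ty": 0,"tz": 0.023,"ax": 0,"ay": 0,"az": 0,"grip": 1},
    {"tx": 0,"ty": 0,"tz": 0.0245,"ax": 0,"ay": 0,"az": 0,"grip": 1},
    {"tx": 0,"ty": 0,"tz": 0.0245,"ax": 0,"ay": 0,"az": 0,"grip": 1},
    {"tx": 0,"ty": 0,"tz": 0.0245,"ax": 0,"ay": 0,"az": 0,"grip": 1},
    {"tx": 0,"ty": 0,"tz": 0.0245,"ax": 0,"ay": 0,"az": 0,"grip": 1}
  ]
}}

```text
time: 22.42
ee_pos: [0.5605, 0.0113, 0.1282]
eef_rot: [3.14, 0.001, 2.068]
contact_force: [-0.2, -0.3, -4.2]
opening: 0.735
grasp_force: 67.2
```

{"api": "drive_tool", "payload": {
  "rows": [
    {"tx": 0,"ty": 0,"tz": 0.0005,"ax": 0,"ay": 0,"az": 0,"grip": 1},
    {"tx": 0,"ty": 0,"tz": 0.0005,"ax": 0,"ay": 0,"az": 0,"grip": 0},
    {"tx": 0,"ty": 0,"tz": 0.0005,"ax": 0,"ay": 0,"az": 0,"grip": 0},
    {"tx": 0,"ty": 0,"tz": 0.0005,"ax": 0,"ay": 0,"az": 0,"grip": 0},
    {"tx": 0,"ty": 0,"tz": 0.0005,"ax": 0,"ay": 0,"az": 0,"grip": 0},
    {"tx": 0,"ty": 0,"tz": 0.0005,"ax": 0,"ay": 0,"az": 0,"grip": 0},
    {"tx": 0,"ty": 0,"tz": 0.0005,"ax": 0,"ay": 0,"az": 0,"grip": 0},
    {"tx": 0,"ty": 0,"tz": -0.01,"ax": 0,"ay": 0,"az": 0,"grip": 0},
    {"tx": 0,"ty": 0,"tz": -0.04,"ax": 0,"ay": 0,"az": 0,"grip": 0},
    {"tx": 0,"ty": 0,"tz": -0.08,"ax": 0,"ay": 0,"az": 0,"grip": 0}
  ]
}}

```text
time: 23.25
ee_pos: [0.5586, 0.0114, 0.2055]
eef_rot: [-3.136, -0.003, 2.068]
contact_force: [1.6, 0.1, 1.0]
opening: 1.002
grasp_force: 0.0
```

```bash
python3 go.py .45 -.25 .25 118.4
```

```text
t 23.25 p [0.5586 0.0114 0.2055] rpy [-1.7969e+02 -1.6000e-01  1.1847e+02] q6 -0.54 open 1.002 gf 0.0 F [1.6 0.1 1. ]
txyz [-0.1779 -0.2204 -0.0438] axyz [-0.005 -0.003  0.001] len 0.287
```

{"api": "drive_tool", "payload": {
  "rows": [
    {"tx": 0,"ty": 0,"tz": -0.03,"ax": 0,"ay": 0,"az": 0,"grip": 0},
    {"tx": -0.02,"ty": -0.025,"tz": -0.044,"ax": 0,"ay": 0,"az": 0,"grip": 0},
    {"tx": -0.04,"ty": -0.05,"tz": -0.044,"ax": 0,"ay": 0,"az": 0,"grip": 0},
    {"tx": -0.06,"ty": -0.075,"tz": -0.044,"ax": 0,"ay": 0,"az": 0,"grip": 0},
    {"tx": -0.08,"ty": -0.1,"tz": -0.044,"ax": 0,"ay": 0,"az": 0,"grip": 0},
    {"tx": -0.1,"ty": -0.125,"tz": -0.044,"ax": 0,"ay": 0,"az": 0,"grip": 0},
    {"tx": -0.12,"ty": -0.15,"tz": -0.044,"ax": 0,"ay": 0,"az": 0,"grip": 0},
    {"tx": -0.14,"ty": -0.175,"tz": -0.044,"ax": 0,"ay": 0,"az": 0,"grip": 0},
    {"tx": -0.16,"ty": -0.2,"tz": -0.044,"ax": 0,"ay": 0,"az": 0,"grip": 0},
    {"tx": -0.178,"ty": -0.22,"tz": -0.044,"ax": 0,"ay": 0,"az": 0,"grip": 0}
  ]
}}

```text
time: 24.08
ee_pos: [0.4505, -0.2517, 0.2532]
eef_rot: [3.14, 0.002, 2.067]
contact_force: [0.6, -0.5, 0.1]
opening: 1.001
grasp_force: 0.0
```

```bash
python3 - <<'E'
from meas import *
t=bot.read_camera("top")[:,:,::-1]; s=bot.read_camera("side")[:,:,::-1]
a=cv2.resize(t[150:260,270:390],(436,400)); b=cv2.resize(s[130:260,260:378],(363,400))
cv2.imwrite("pics/v7.png",np.hstack([a,b]))
for z in (.135,.14): print(face(t,(280,150,380,215),(70,60,35),(98,255,255),z,"pics/mt.png"))
print(proj("side",[[.5604,.0094,.135],[.5604,.0094,.005]]))
E
```

```text
(array([0.5583, 0.0083]), 0.1173, 0.0646, -61.4)
(array([0.5572, 0.0085]), 0.1168, 0.0643, -61.4)
[[298.74590156 173.29430655]
 [300.25332154 200.62018222]]
```

View pics/v7.png

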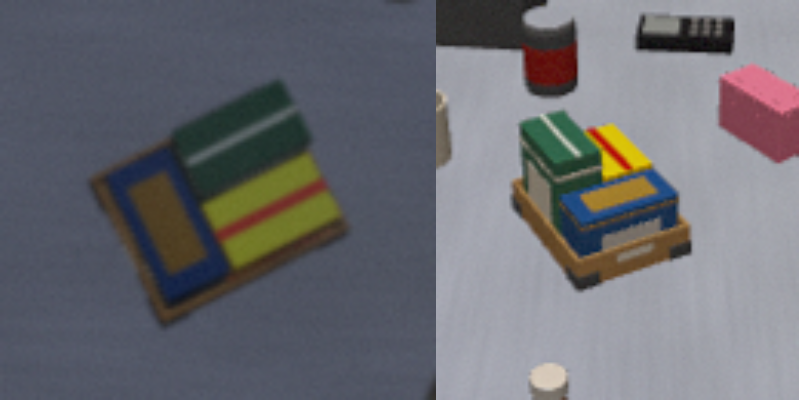

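All three stand square inside the carton. The tea's top is at crop (560,140), against (555,133) predicted for fully seated, and it lies within 3 mm of plan. The arm is clear, so I'll hand in.

```bash
python3 -c "
from station import bot
print(bot.sign_off())"
```

```text
the job is handed in; nothing more can be done
None
```

I packed the tin, the cocoa box and the tea box into the carton and handed the job in at about 24 s; the last pictures show all three upright and in place, and the hand-in returned no verdict.

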